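# Shake grinding pieces over the drying tray

## Robot

A 7-joint arm with a two-finger parallel gripper is mounted at the origin on a cart in front of the work surface, level with it; the furniture and walls round the work are solid. World frame = base frame: x ahead of the robot, y to its left, z up, the work surface at z = 0. Lengths are in mm, angles in rad, forces in N, time in s.
With the tool pointing down it reaches from about 400 to 850 mm from the base axis. Payload 4.4 kg.
Tool frame: the origin (TCP) lies where the fingers leave the gripper's body, on its centre line; the fingertips stand 97 mm ahead of it and the grasp point (between the pads) lies 78 mm ahead of it; x points along the fingers, z is the direction in which the jaws open and shut, and the axes are right-handed (so a half turn about x gives the same grasp; the last joint's range is limited). The gripper opens to 94 mm and grips with 3 to 60 N. Pads are 16 mm wide; open, the fingers measure 119 mm over their backs; the gripper's body (75 mm by 177 mm) begins 78 mm behind the grasp point.
Start: joints at [1.109, 0.628, 0.038, 1.517, -0.027, 0.996, -0.02], TCP at [250.631, -599.751, 302.678] pointing down, gripper open.
Joint ranges: [-3.06, 3.06], [-0.37, 2.12], [-1.25, 1.32], [0.18, 2.47], [-1.1, 4.24], [0.23, 1.98], [-2.94, 2.94]. Speed limits (rad/s): [2.57, 2.57, 3.14, 3.14, 3.14, 3.14, 3.14].

## Interface

Orientations are given as a unit quaternion [w, x, y, z].
In Python, from workcell import telemetry, cams, workorder gives the robot as it stands.
- The arm moves only by the shell command python3 -m creep 'ROWS' [FORCE]. ROWS is JSON, a list that holds one entry, the list of rows, each a list of 7 numbers: the turn, a rotation vector about the world's x, y, z in degrees, then the shift along the world's x, y, z in cm, then the opening, from 0 (shut) to 1 (fully open). A call has 1 to 8 rows; each row shifts and turns the commanded pose from where the row before left it; what a row does not reach is not made up. A row lasts 1/10 s, in which the tool goes at most 50 mm and 8.59 degrees, less where a joint would pass 70% of its speed; a pose out of reach is approached as far as the arm can. A call with a gripper value outside its range is refused whole. The fingers move at their own pace and stop on an object; FORCE is the grip in N (left out, the last holds). Time passes only in rows, so rows that do not move let the fingers close. It gives the time, the measured TCP pose, the force and the opening at its end, in the units of the state.
- telemetry.read_state(): the state, without advancing time (a new reading comes with each control period).
- cams.camera(name): name is "side" or "top" or "wrist"; returns the picture (420x560x3 uint8, red, green, blue); there is no depth.
- cams.camera_model(name): a dict with "camera_matrix" (3x3 intrinsics, pixels), "xyz" and "attitude" of the camera in the world; the wrist camera has in their place "mount" (4x4, takes a point from camera to tool coordinates, whose origin is the TCP and whose axes are the tool frame's). Camera axes: x right, y down, z forward; pixel columns grow to the right and rows downward; lengths in mm; the calibration is good to about 2 mm. A picture is of the moment at which its call begins: read the wrist's pose just before it. camera_model takes no time and is no camera call.
- workorder.close_job(): hands the job in, once; it reports no verdict.
The state is a dict: "time_s": time; "joints": joint angles; "qd": joint speeds; "effort": joint torques, N m; "ee_pos": TCP position; "ee_rot": TCP orientation; "ft_force": force on the tool from outside, world axes, zero at the start; "moment": the same for the moment, N m; "opening": finger opening in mm.
Only numpy, scipy, OpenCV 4.12 (cv2) and the standard library are available. Lean on these libraries where they do the work, as an engineer would, in place of code of your own. Each camera call takes 0.05 s, during which the arm holds its last target.

## Task

Take the shaker by its handle and shake the nine washed ceramic grinding pieces out of its nose over the drying tray so that they lie evenly spread: about three, and no fewer than two, in each of the tray's three sections, all nine in the tray. Do not touch the pieces with the gripper. Then set the empty shaker down level on its underside on the bench beside the tray, without disturbing the things standing around.

Things in the scene. Friction and masses are not known exactly. Their poses are not given: they have to be found in the camera images.
- shaker: Grey plastic shaker: a lying box-shaped tube 110 long (its x), 42 wide, 46 high, arched handle on top, 88 high in all; about 0.18 kg empty, 0.28 kg full. Origin: centre of its underside; z up; its open nose points along its own -x. Inside 34 wide; back closed; clear roof, ending 12 short of the nose. The floor is level at the lip and falls ever more steeply to the back (18 degrees); the pieces start loose on it in rows of two.
- shaker_handle (a point): Centre of the shaker's handle bar, straight above its origin, 78 above its underside. The bar runs along the shaker's x, 88 long, 16 wide (grip it across y), 20 high, with 22 of open space below it.
- shaker_nose (a point): Middle of the lower lip of the shaker's mouth, at its x = -55, 19 above its underside. The mouth is 34 wide, 24 high, no sill. Level, it keeps the pieces. With short strokes to and fro along the nose direction the first come out with the nose about 16 degrees down, then one or two more for every few degrees, the last at 25 to 35 (without strokes up to 42); raising the nose stops them.
- tray: Dark steel drying tray, fixed to the bench, 129 by 207 outside, rim 25 high. Origin: centre of its underside; z up; x is its short side, y its long side. Inside 120 (x) by 196 (y), walls 4, floor 3 thick. Two ribs along x, 3 thick and rising 9 above the floor, at y = -33 and y = +33, divide it into three equal sections, each about 64 by 120, centred at y = -66, 0 and +66.
- vial: Small plastic bottle with white screw cap, 37 across, 85 high, standing behind the work; bystander. Origin: centre of its underside.
- rubber_stopper: Black rubber stopper, 31 across, 26 high; bystander. Origin: centre of its underside.
- kitchen_timer: White round timer, 68 across, 47 high; bystander. Origin: centre of its underside.
- piece0: One of nine alike white ceramic grinding pieces, a rounded block 14 x 14 x 12, 11 g, in the shaker at the start. Origin: its centre.
- piece1: One of nine alike white ceramic grinding pieces, a rounded block 14 x 14 x 12, 11 g, in the shaker at the start. Origin: its centre.
- piece2: One of nine alike white ceramic grinding pieces, a rounded block 14 x 14 x 12, 11 g, in the shaker at the start. Origin: its centre.
- piece3: One of nine alike white ceramic grinding pieces, a rounded block 14 x 14 x 12, 11 g, in the shaker at the start. Origin: its centre.
- piece4: One of nine alike white ceramic grinding pieces, a rounded block 14 x 14 x 12, 11 g, in the shaker at the start. Origin: its centre.
- piece5: One of nine alike white ceramic grinding pieces, a rounded block 14 x 14 x 12, 11 g, in the shaker at the start. Origin: its centre.
- piece6: One of nine alike white ceramic grinding pieces, a rounded block 14 x 14 x 12, 11 g, in the shaker at the start. Origin: its centre.
- piece7: One of nine alike white ceramic grinding pieces, a rounded block 14 x 14 x 12, 11 g, in the shaker at the start. Origin: its centre.
- piece8: One of nine alike white ceramic grinding pieces, a rounded block 14 x 14 x 12, 11 g, in the shaker at the start. Origin: its centre.
There are look-alikes about, which are no part of the job. Of the things that look like the shaker, the smaller one is meant.

How it is judged (in metres and radians):
On the way:
1. With the shaker held up over the tray, a first piece has come to lie in the tray (height (world z) of shaker above 0.03 m and horizontal distance between shaker and tray below 0.25 m and ((x of piece0 in the frame of tray between -0.061 and 0.061 m and y of piece0 in the frame of tray between -0.099 and 0.099 m and z of piece0 in the frame of tray between 0 and 0.035 m) or (x of piece1 in the frame of tray between -0.061 and 0.061 m and y of piece1 in the frame of tray between -0.099 and 0.099 m and z of piece1 in the frame of tray between 0 and 0.035 m) or (x of piece2 in the frame of tray between -0.061 and 0.061 m and y of piece2 in the frame of tray between -0.099 and 0.099 m and z of piece2 in the frame of tray between 0 and 0.035 m) or (x of piece3 in the frame of tray between -0.061 and 0.061 m and y of piece3 in the frame of tray between -0.099 and 0.099 m and z of piece3 in the frame of tray between 0 and 0.035 m) or (x of piece4 in the frame of tray between -0.061 and 0.061 m and y of piece4 in the frame of tray between -0.099 and 0.099 m and z of piece4 in the frame of tray between 0 and 0.035 m) or (x of piece5 in the frame of tray between -0.061 and 0.061 m and y of piece5 in the frame of tray between -0.099 and 0.099 m and z of piece5 in the frame of tray between 0 and 0.035 m) or (x of piece6 in the frame of tray between -0.061 and 0.061 m and y of piece6 in the frame of tray between -0.099 and 0.099 m and z of piece6 in the frame of tray between 0 and 0.035 m) or (x of piece7 in the frame of tray between -0.061 and 0.061 m and y of piece7 in the frame of tray between -0.099 and 0.099 m and z of piece7 in the frame of tray between 0 and 0.035 m) or (x of piece8 in the frame of tray between -0.061 and 0.061 m and y of piece8 in the frame of tray between -0.099 and 0.099 m and z of piece8 in the frame of tray between 0 and 0.035 m))), for 0.1 s.
At the end, for the whole second after the job is handed in: All nine pieces at rest inside the tray (at most 35 mm above its underside), at least two in each third (a piece counts where its centre is); the shaker level within 7 degrees on its underside on the bench (height within 10 mm), at rest, clear of the tray (x of piece0 in the frame of tray between -0.061 and 0.061 m and y of piece0 in the frame of tray between -0.099 and 0.099 m and z of piece0 in the frame of tray between 0 and 0.035 m and x of piece1 in the frame of tray between -0.061 and 0.061 m and y of piece1 in the frame of tray between -0.099 and 0.099 m and z of piece1 in the frame of tray between 0 and 0.035 m and x of piece2 in the frame of tray between -0.061 and 0.061 m and y of piece2 in the frame of tray between -0.099 and 0.099 m and z of piece2 in the frame of tray between 0 and 0.035 m and x of piece3 in the frame of tray between -0.061 and 0.061 m and y of piece3 in the frame of tray between -0.099 and 0.099 m and z of piece3 in the frame of tray between 0 and 0.035 m and x of piece4 in the frame of tray between -0.061 and 0.061 m and y of piece4 in the frame of tray between -0.099 and 0.099 m and z of piece4 in the frame of tray between 0 and 0.035 m and x of piece5 in the frame of tray between -0.061 and 0.061 m and y of piece5 in the frame of tray between -0.099 and 0.099 m and z of piece5 in the frame of tray between 0 and 0.035 m and x of piece6 in the frame of tray between -0.061 and 0.061 m and y of piece6 in the frame of tray between -0.099 and 0.099 m and z of piece6 in the frame of tray between 0 and 0.035 m and x of piece7 in the frame of tray between -0.061 and 0.061 m and y of piece7 in the frame of tray between -0.099 and 0.099 m and z of piece7 in the frame of tray between 0 and 0.035 m and x of piece8 in the frame of tray between -0.061 and 0.061 m and y of piece8 in the frame of tray between -0.099 and 0.099 m and z of piece8 in the frame of tray between 0 and 0.035 m and ((y of piece0 in the frame of tray below -0.033 m and (y of piece1 in the frame of tray below -0.033 m or y of piece2 in the frame of tray below -0.033 m or y of piece3 in the frame of tray below -0.033 m or y of piece4 in the frame of tray below -0.033 m or y of piece5 in the frame of tray below -0.033 m or y of piece6 in the frame of tray below -0.033 m or y of piece7 in the frame of tray below -0.033 m or y of piece8 in the frame of tray below -0.033 m)) or (y of piece1 in the frame of tray below -0.033 m and (y of piece2 in the frame of tray below -0.033 m or y of piece3 in the frame of tray below -0.033 m or y of piece4 in the frame of tray below -0.033 m or y of piece5 in the frame of tray below -0.033 m or y of piece6 in the frame of tray below -0.033 m or y of piece7 in the frame of tray below -0.033 m or y of piece8 in the frame of tray below -0.033 m)) or (y of piece2 in the frame of tray below -0.033 m and (y of piece3 in the frame of tray below -0.033 m or y of piece4 in the frame of tray below -0.033 m or y of piece5 in the frame of tray below -0.033 m or y of piece6 in the frame of tray below -0.033 m or y of piece7 in the frame of tray below -0.033 m or y of piece8 in the frame of tray below -0.033 m)) or (y of piece3 in the frame of tray below -0.033 m and (y of piece4 in the frame of tray below -0.033 m or y of piece5 in the frame of tray below -0.033 m or y of piece6 in the frame of tray below -0.033 m or y of piece7 in the frame of tray below -0.033 m or y of piece8 in the frame of tray below -0.033 m)) or (y of piece4 in the frame of tray below -0.033 m and (y of piece5 in the frame of tray below -0.033 m or y of piece6 in the frame of tray below -0.033 m or y of piece7 in the frame of tray below -0.033 m or y of piece8 in the frame of tray below -0.033 m)) or (y of piece5 in the frame of tray below -0.033 m and (y of piece6 in the frame of tray below -0.033 m or y of piece7 in the frame of tray below -0.033 m or y of piece8 in the frame of tray below -0.033 m)) or (y of piece6 in the frame of tray below -0.033 m and (y of piece7 in the frame of tray below -0.033 m or y of piece8 in the frame of tray below -0.033 m)) or (y of piece7 in the frame of tray below -0.033 m and y of piece8 in the frame of tray below -0.033 m)) and ((y of piece0 in the frame of tray between -0.033 and 0.033 m and (y of piece1 in the frame of tray between -0.033 and 0.033 m or y of piece2 in the frame of tray between -0.033 and 0.033 m or y of piece3 in the frame of tray between -0.033 and 0.033 m or y of piece4 in the frame of tray between -0.033 and 0.033 m or y of piece5 in the frame of tray between -0.033 and 0.033 m or y of piece6 in the frame of tray between -0.033 and 0.033 m or y of piece7 in the frame of tray between -0.033 and 0.033 m or y of piece8 in the frame of tray between -0.033 and 0.033 m)) or (y of piece1 in the frame of tray between -0.033 and 0.033 m and (y of piece2 in the frame of tray between -0.033 and 0.033 m or y of piece3 in the frame of tray between -0.033 and 0.033 m or y of piece4 in the frame of tray between -0.033 and 0.033 m or y of piece5 in the frame of tray between -0.033 and 0.033 m or y of piece6 in the frame of tray between -0.033 and 0.033 m or y of piece7 in the frame of tray between -0.033 and 0.033 m or y of piece8 in the frame of tray between -0.033 and 0.033 m)) or (y of piece2 in the frame of tray between -0.033 and 0.033 m and (y of piece3 in the frame of tray between -0.033 and 0.033 m or y of piece4 in the frame of tray between -0.033 and 0.033 m or y of piece5 in the frame of tray between -0.033 and 0.033 m or y of piece6 in the frame of tray between -0.033 and 0.033 m or y of piece7 in the frame of tray between -0.033 and 0.033 m or y of piece8 in the frame of tray between -0.033 and 0.033 m)) or (y of piece3 in the frame of tray between -0.033 and 0.033 m and (y of piece4 in the frame of tray between -0.033 and 0.033 m or y of piece5 in the frame of tray between -0.033 and 0.033 m or y of piece6 in the frame of tray between -0.033 and 0.033 m or y of piece7 in the frame of tray between -0.033 and 0.033 m or y of piece8 in the frame of tray between -0.033 and 0.033 m)) or (y of piece4 in the frame of tray between -0.033 and 0.033 m and (y of piece5 in the frame of tray between -0.033 and 0.033 m or y of piece6 in the frame of tray between -0.033 and 0.033 m or y of piece7 in the frame of tray between -0.033 and 0.033 m or y of piece8 in the frame of tray between -0.033 and 0.033 m)) or (y of piece5 in the frame of tray between -0.033 and 0.033 m and (y of piece6 in the frame of tray between -0.033 and 0.033 m or y of piece7 in the frame of tray between -0.033 and 0.033 m or y of piece8 in the frame of tray between -0.033 and 0.033 m)) or (y of piece6 in the frame of tray between -0.033 and 0.033 m and (y of piece7 in the frame of tray between -0.033 and 0.033 m or y of piece8 in the frame of tray between -0.033 and 0.033 m)) or (y of piece7 in the frame of tray between -0.033 and 0.033 m and y of piece8 in the frame of tray between -0.033 and 0.033 m)) and ((y of piece0 in the frame of tray above 0.033 m and (y of piece1 in the frame of tray above 0.033 m or y of piece2 in the frame of tray above 0.033 m or y of piece3 in the frame of tray above 0.033 m or y of piece4 in the frame of tray above 0.033 m or y of piece5 in the frame of tray above 0.033 m or y of piece6 in the frame of tray above 0.033 m or y of piece7 in the frame of tray above 0.033 m or y of piece8 in the frame of tray above 0.033 m)) or (y of piece1 in the frame of tray above 0.033 m and (y of piece2 in the frame of tray above 0.033 m or y of piece3 in the frame of tray above 0.033 m or y of piece4 in the frame of tray above 0.033 m or y of piece5 in the frame of tray above 0.033 m or y of piece6 in the frame of tray above 0.033 m or y of piece7 in the frame of tray above 0.033 m or y of piece8 in the frame of tray above 0.033 m)) or (y of piece2 in the frame of tray above 0.033 m and (y of piece3 in the frame of tray above 0.033 m or y of piece4 in the frame of tray above 0.033 m or y of piece5 in the frame of tray above 0.033 m or y of piece6 in the frame of tray above 0.033 m or y of piece7 in the frame of tray above 0.033 m or y of piece8 in the frame of tray above 0.033 m)) or (y of piece3 in the frame of tray above 0.033 m and (y of piece4 in the frame of tray above 0.033 m or y of piece5 in the frame of tray above 0.033 m or y of piece6 in the frame of tray above 0.033 m or y of piece7 in the frame of tray above 0.033 m or y of piece8 in the frame of tray above 0.033 m)) or (y of piece4 in the frame of tray above 0.033 m and (y of piece5 in the frame of tray above 0.033 m or y of piece6 in the frame of tray above 0.033 m or y of piece7 in the frame of tray above 0.033 m or y of piece8 in the frame of tray above 0.033 m)) or (y of piece5 in the frame of tray above 0.033 m and (y of piece6 in the frame of tray above 0.033 m or y of piece7 in the frame of tray above 0.033 m or y of piece8 in the frame of tray above 0.033 m)) or (y of piece6 in the frame of tray above 0.033 m and (y of piece7 in the frame of tray above 0.033 m or y of piece8 in the frame of tray above 0.033 m)) or (y of piece7 in the frame of tray above 0.033 m and y of piece8 in the frame of tray above 0.033 m)) and linear speed of each of piece0, piece1, piece2, piece3, piece4, piece5, piece6, piece7, piece8, shaker below 0.03 m/s and angle between shaker's own z axis and vertical below 0.12 rad and height (world z) of shaker between -0.01 and 0.01 m and horizontal distance between shaker and tray above 0.075 m and contact force between shaker and tray below 0.05 N); the robot touches nothing.
It fails at once if the gripper's fingers touch a piece (contact force between the fingers and piece0 above 0.3 N or contact force between the fingers and piece1 above 0.3 N or contact force between the fingers and piece2 above 0.3 N or contact force between the fingers and piece3 above 0.3 N or contact force between the fingers and piece4 above 0.3 N or contact force between the fingers and piece5 above 0.3 N or contact force between the fingers and piece6 above 0.3 N or contact force between the fingers and piece7 above 0.3 N or contact force between the fingers and piece8 above 0.3 N).
It fails at once if the vial, the stopper or the timer is moved more than 30 mm or tipped over (distance of any of vial, rubber_stopper, kitchen_timer from where it was at the start of the episode above 0.03 m or angle between any of vial, rubber_stopper, kitchen_timer's own z axis and vertical above 0.5 rad).
It also fails if it takes over 72 s, if anything falls off the work surface, if the arm or the gripper's body presses on something with over 40 N, if the wrist force passes 120 N, or if a joint passes its speed limit or range.

## Working session

There is one attempt and no reset: what is moved stays moved. The work goes in short steps, Python scripts to look and compute and a shell command to move; the robot and the scene stay as the last step left them, time stands still between calls to the robot, and variables do not carry over. Pictures are saved under pics/ and viewed, and the job is handed in when it is done.

```bash
ls; mkdir -p pics
python3 - <<'E'
from workcell import telemetry, cams
import cv2
print(telemetry.read_state())
for n in ("side","top","wrist"):
    m=cams.camera_model(n); print(n,m)
    cv2.imwrite(f"pics/{n}0.png",cams.camera(n)[:,:,::-1])
E
```

```text
pics
{'time_s': 0.0, 'joints': array([ 1.10919598,  0.62931636,  0.03840066,  1.51834859, -0.02700277,
        0.99626603, -0.01995809]), 'qd': array([ 0.00231267, -0.00065462, -0.00070938,  0.0016476 , -0.00208691,
       -0.0008659 , -0.00065512]), 'effort': array([-1.45975308e-03, -5.49730468e+01,  1.14290725e+00, -1.86633074e+01,
       -5.22926892e-02,  2.37021066e-02,  1.51907493e-04]), 'ee_pos': array([ 250.47429462, -599.29207159,  301.77868416]), 'ee_rot': array([ 0.58802535,  0.39227174,  0.58909577, -0.3915549 ]), 'ft_force': array([ 0.54548894,  0.48103753, -0.58771234]), 'moment': array([-0.03786164,  0.0088403 , -0.03196432]), 'opening': 94.14904104860602}
side {'camera_matrix': array([[459.47626041,   0.        , 282.35990132],
       [  0.        , 459.47626041, 218.53653242],
       [  0.        ,   0.        ,   1.        ]]), 'xyz': array([383.3644418 , 723.22879656, 687.74426086]), 'attitude': array([ 0.04689791, -0.11850619,  0.88538037, -0.44705533])}
top {'camera_matrix': array([[504.90398806,   0.        , 280.37639148],
       [  0.        , 504.90398806, 213.68430007],
       [  0.        ,   0.        ,   1.        ]]), 'xyz': array([ 452.06778385,  -90.46495259, 1150.16859764]), 'attitude': array([ 0.03772835, -0.70235887,  0.71011048, -0.03180707])}
wrist {'camera_matrix': array([[314.84309561,   0.        , 280.46755392],
       [  0.        , 314.84309561, 211.42383506],
       [  0.        ,   0.        ,   1.        ]]), 'mount': array([[-1.74873917e-03, -2.35261951e-01,  9.71930428e-01,
        -8.21129005e+01],
       [ 2.91878367e-04, -9.71931993e-01, -2.35261804e-01,
         6.84863735e+01],
       [ 9.99998428e-01, -1.27726065e-04,  1.76832342e-03,
        -6.88703115e-01],
       [ 0.00000000e+00,  0.00000000e+00,  0.00000000e+00,
         1.00000000e+00]])}
```

View pics/top0.png

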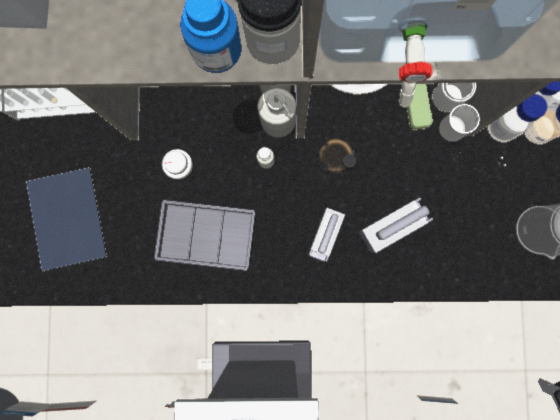

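View pics/side0.png

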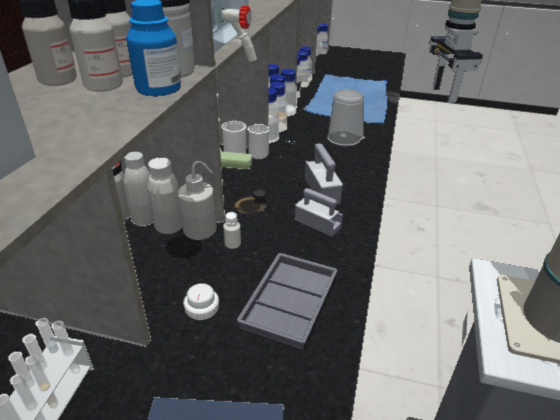

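View pics/wrist0.png

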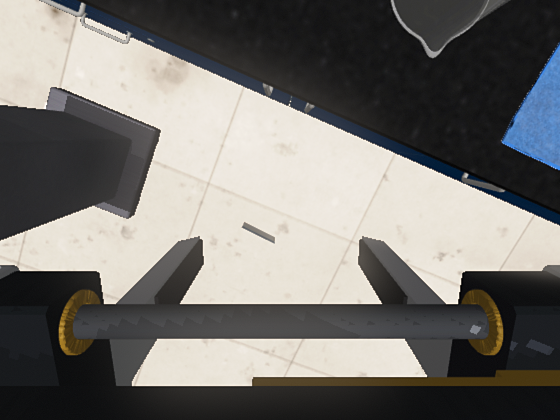

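The top view shows the tray around (205,235), the small shaker at (327,234), the large look-alike at (397,225), the timer at (177,164), the vial at (265,157) and the stopper at (349,161). Next I'll enlarge it.

Run:
```python
import cv2
im=cv2.imread("pics/top0.png")
c=im[190:275,295:445]; cv2.imwrite("pics/c1.png",cv2.resize(c,None,fx=5.3,fy=5.3,interpolation=cv2.INTER_CUBIC))
c=im[195:275,145:265]; cv2.imwrite("pics/c2.png",cv2.resize(c,None,fx=6,fy=6,interpolation=cv2.INTER_CUBIC))
s=cv2.imread("pics/side0.png")
c=s[140:240,270:400]; cv2.imwrite("pics/c3.png",cv2.resize(c,None,fx=6,fy=6,interpolation=cv2.INTER_CUBIC))
```

```text
(no output)
```

View pics/c1.png

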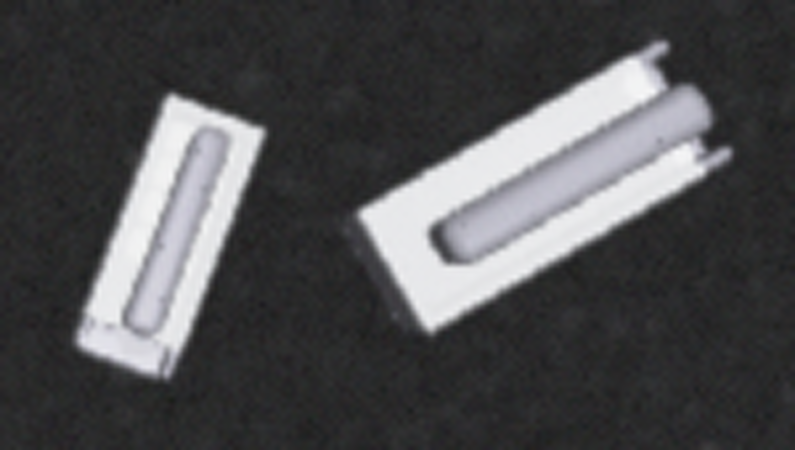

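View pics/c2.png

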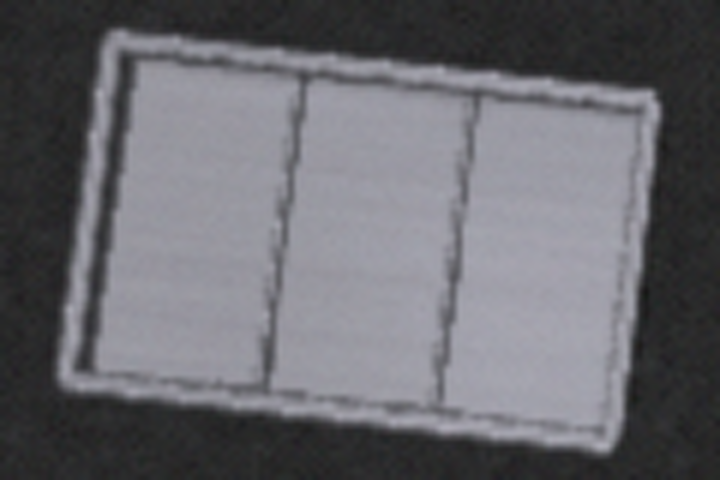

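View pics/c3.png

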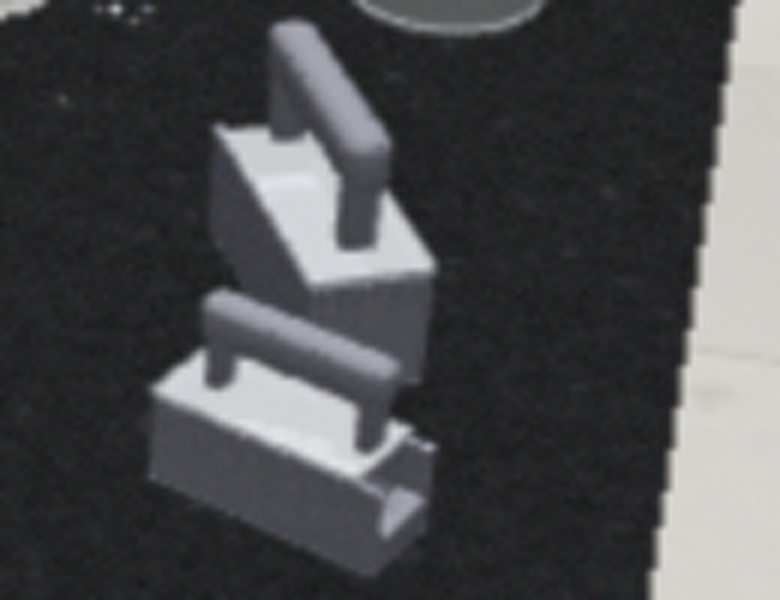

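```bash
cat > h.py <<'E'
import numpy as np, cv2
from scipy.spatial.transform import Rotation as R
from workcell import telemetry, cams
def Rq(q): return R.from_quat([q[1],q[2],q[3],q[0]])
def cam(n):
    m=cams.camera_model(n); K=m["camera_matrix"]
    if n=="wrist":
        s=telemetry.read_state(); T=m["mount"]; A=Rq(s["ee_rot"]).as_matrix()
        return K, A@T[:3,:3], A@T[:3,3]+s["ee_pos"]
    return K, Rq(m["attitude"]).as_matrix(), m["xyz"]
def ray(n,uv,z,c=None):
    K,A,p=c or cam(n); d=A@np.linalg.solve(K,[uv[0],uv[1],1.]); return p+d*(z-p[2])/d[2]
def proj(n,X,c=None):
    K,A,p=c or cam(n); v=K@(A.T@(np.asarray(X,float)-p)); return v[:2]/v[2]
E
python3 - <<'E'
from h import *
c1=lambda u,v:(295+(u+.5)/5.3-.5,190+(v+.5)/5.3-.5)
c2=lambda u,v:(145+(u+.5)/6-.5,195+(v+.5)/6-.5)
f=lambda n,p,z:np.round(ray(n,p,z),1)
print("handle",f("top",c1(212,132),86),f("top",c1(143,330),86))
for p,z in(((170,95),46),((265,130),46),((78,345),46),((167,380),46)): print("body",f("top",c1(*p),z))
for p in ((112,32),(655,95),(610,450),(65,385)): print("tray",f("top",c2(*p),25))
for nm,p,z in (("timer",(177,163),47),("vial",(265,155),85),("stop",(349,160),26)): print(nm,f("top",p,z))
print("top bigger",f("top",c1(690,100),110),f("top",c1(455,245),110),f("top",c1(360,215),60))
print("bench edge",f("top",(300,303),0),f("top",(10,303),0))
E
```

```text
handle [ 554.1 -196.8   86. ] [ 475.6 -167.8   86. ]
body [ 573.6 -183.7   46. ]
body [ 558.5 -222.7   46. ]
body [ 470.6 -143.9   46. ]
body [ 455.9 -180.2   46. ]
tray [597.3 181.6  25. ]
tray [571.2 -22.   25. ]
tray [439.5  -4.7  25. ]
tray [465.6 197.4  25. ]
timer [676.8 146.7  47. ]
vial [684.1 -50.4  85. ]
stop [ 683.1 -237.9   26. ]
top bigger [ 562.2 -380.9  110. ] [ 506.7 -287.7  110. ] [ 521.9 -258.9   60. ]
bench edge [ 363.3 -123.4    0. ] [369.7 531.9   0. ]
```

```bash
cat >> h.py <<'E'
def st():
    s=telemetry.read_state(); A=Rq(s["ee_rot"]).as_matrix()
    print("t",round(s["time_s"],2),"tcp",np.round(s["ee_pos"],1),"grasp",np.round(s["ee_pos"]+78*A[:,0],1),"x",np.round(A[:,0],3),"z",np.round(A[:,2],3),"F",np.round(s["ft_force"],1),"op",round(s["opening"],1),"j",np.round(s["joints"],2))
    return s,A
E
python3 - <<'E'
from h import *
s,A=st()
yaw=np.radians(-21); x=np.array([np.cos(yaw),np.sin(yaw),0]); y=np.array([-x[1],x[0],0])
for sg in (1,-1):
    z=sg*y; X=np.array([0,0,-1.]); T=np.column_stack([X,np.cross(z,X),z])
    print(sg,np.round((R.from_matrix(T)*R.from_matrix(A).inv()).as_rotvec(degrees=True),1), "tool y",T[:,1])
print("shift",np.array([514.7,-182.4,78+78])-s["ee_pos"])
E
```

```text
t 0.15 tcp [ 250.5 -599.4  302. ] grasp [ 250.5 -599.3  224. ] x [-0.001  0.001 -1.   ] z [ 0.386 -0.923 -0.001] F [-0.1 -0.9  0.4] op 94.0 j [ 1.11  0.63  0.04  1.52 -0.03  1.   -0.02]
1 [ 0.000e+00 -1.000e-01  1.363e+02] tool y [-0.93358043  0.35836795  0.        ]
-1 [ -0.1  -0.  -43.7] tool y [ 0.93358043 -0.35836795  0.        ]
shift [ 264.20048613  416.99517417 -145.95601556]
```

```bash
python3 -m creep '[[[0,0,8.5,1.65,2.6,0,1],[0,0,8.5,1.65,2.6,0,1],[0,0,8.5,1.65,2.6,0,1],[0,0,8.5,1.65,2.6,0,1],[0,0,8.5,1.65,2.6,0,1],[0,0,8.5,1.65,2.6,0,1],[0,0,8.5,1.65,2.6,0,1],[0,0,8.5,1.65,2.6,0,1]]]' 50; python3 -m creep '[[[0,0,8.5,1.65,2.6,0,1],[0,0,8.5,1.65,2.6,0,1],[0,0,8.5,1.65,2.6,0,1],[0,0,8.5,1.65,2.6,0,1],[0,0,8.5,1.65,2.6,0,1],[0,0,8.5,1.65,2.6,0,1],[0,0,8.5,1.65,2.6,0,1],[0,0,8.5,1.65,2.6,0,1]]]' 50
python3 - <<'E'
from h import *
s,A=st()
cv2.imwrite("pics/w1.png",cams.camera("wrist")[:,:,::-1])
E
```

```text
time_s: 0.95
ee_pos: [383.0, -390.6, 302.6]
ee_rot: [0.707, -0.006, 0.707, 0.006]
ft_force: [-0.2, 0.1, -0.1]
opening: 93.9
time_s: 1.75
ee_pos: [515.0, -182.8, 302.6]
ee_rot: [0.583, -0.4, 0.583, 0.401]
ft_force: [-0.1, 0.4, 0.7]
opening: 93.8
t 1.75 tcp [ 515.  -182.8  302.6] grasp [ 515.  -182.8  224.6] x [-0. -0. -1.] z [ 0.358  0.934 -0.   ] F [-0.1  0.4  0.7] op 93.8 j [ 0.71  0.54 -0.63  1.8   0.39  0.93  1.11]
```

View pics/w1.png

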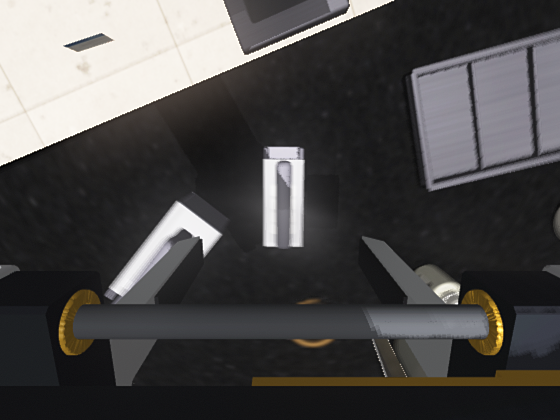

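Run:
```python
from h import *
im=cv2.imread("pics/w1.png"); cv2.imwrite("pics/w1c.png",cv2.resize(im[130:260,240:330],None,fx=4.5,fy=4.5,interpolation=cv2.INTER_CUBIC))
c=cam("wrist")
x=np.array([np.cos(np.radians(-21)),np.sin(np.radians(-21)),0]);y=np.array([-x[1],x[0],0]);o=np.array([514.7,-182.4,0])
for P in [(-44,0,88),(44,0,88),(-43,21,46),(-43,-21,46),(55,21,46),(55,-21,46),(-55,0,19),(-55,21,46),(-55,-21,46)]:
    u=proj("wrist",o+x*P[0]+y*P[1]+[0,0,P[2]],c); print(P,np.round((u-[240,130]+.5)*4.5))
```

```text
(-44, 0, 88) [149. 134.]
(44, 0, 88) [146. 534.]
(-43, 21, 46) [241. 126.]
(-43, -21, 46) [ 64. 123.]
(55, 21, 46) [233. 518.]
(55, -21, 46) [ 67. 516.]
(-55, 0, 19) [155.  69.]
(-55, 21, 46) [242.  74.]
(-55, -21, 46) [63. 72.]
```

View pics/w1c.png

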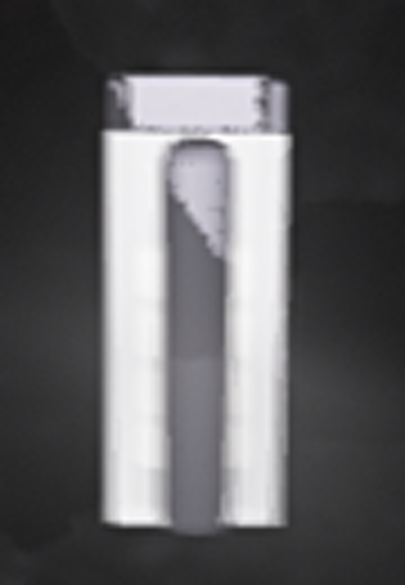

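Run:
```python
from h import *
s,A=st()
cv2.imwrite("pics/w2.png",cams.camera("wrist")[:,:,::-1])
s,A=st()
c=cam("wrist"); print(c)
im=cv2.imread("pics/w2.png"); cv2.imwrite("pics/w2c.png",cv2.resize(im[130:260,240:330],None,fx=4.5,fy=4.5,interpolation=cv2.INTER_CUBIC))
```

```text
t 1.8 tcp [ 518.  -177.1  303.1] grasp [ 518.3 -176.7  225.1] x [ 0.004  0.005 -1.   ] z [0.347 0.938 0.006] F [ 2.9  3.  -0.3] op 93.9 j [ 0.7   0.55 -0.64  1.8   0.39  0.93  1.11]
t 1.85 tcp [ 516.8 -179.2  302.9] grasp [ 516.9 -178.9  224.9] x [ 0.002  0.003 -1.   ] z [0.355 0.935 0.004] F [-0.5  0.1  0.5] op 94.1 j [ 0.7   0.54 -0.64  1.8   0.39  0.93  1.11]
(array([[314.84309561,   0.        , 280.46755392],
       [  0.        , 314.84309561, 211.42383506],
       [  0.        ,   0.        ,   1.        ]]), array([[ 0.3548242 ,  0.90767874,  0.22409617],
       [ 0.93492767, -0.3452913 , -0.08175683],
       [ 0.00316952,  0.23852301, -0.97113167]]), array([ 453.0275154 , -154.45918338,  384.93383474]))
```

View pics/w2c.png

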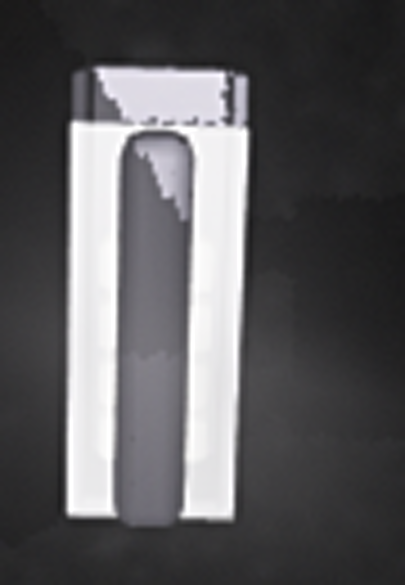

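```bash
python3 -m creep '[[[0,0,0,0,0,-3,0.6],[0,0,0,0,0,-3,0.6],[0,0,0,0,0,-1,0.6],[0,0,0,0,0,0,0.6],[0,0,0,0,0,0,0.6]]]' 50
python3 - <<'E'
from h import *
s,A=st(); c=cam("wrist"); print(np.degrees(np.arctan2(-A[0,2],A[1,2])))
im=cams.camera("wrist")[:,:,::-1]; cv2.imwrite("pics/w3.png",im)
st()
x=np.array([np.cos(np.radians(-21)),np.sin(np.radians(-21)),0]);y=np.array([-x[1],x[0],0]);o=np.array([514.7,-182.4,0])
for P in [(-44,0,88),(44,0,88),(-43,21,46),(-43,-21,46),(55,21,46),(55,-21,46),(-55,21,46),(-55,-21,46)]:
    u=proj("wrist",o+x*P[0]+y*P[1]+[0,0,P[2]],c); print(P,np.round((u-[220,60]+.5)*3))
cv2.imwrite("pics/w3c.png",cv2.resize(im[60:260,220:350],None,fx=3,fy=3,interpolation=cv2.INTER_CUBIC))
E
```

```text
time_s: 2.35
ee_pos: [515.1, -184.1, 233.4]
ee_rot: [0.584, -0.399, 0.584, 0.398]
ft_force: [0.3, 0.4, 0.2]
opening: 58.6
t 2.35 tcp [ 515.1 -184.1  233.4] grasp [ 515.1 -184.1  155.4] x [ 0.001 -0.    -1.   ] z [0.364 0.931 0.   ] F [0.3 0.4 0.2] op 58.6 j [ 0.67  0.63 -0.58  1.87  0.47  0.78  1.03]
-21.370178861189373
t 2.4 tcp [ 515.3 -184.   233.8] grasp [ 515.4 -184.1  155.8] x [ 0.002 -0.001 -1.   ] z [0.364 0.931 0.   ] F [-0.6 -0.   0.8] op 57.0 j [ 0.67  0.63 -0.58  1.87  0.47  0.78  1.03]
(-44, 0, 88) [185. 324.]
(44, 0, 88) [187. 662.]
(-43, 21, 46) [259. 312.]
(-43, -21, 46) [111. 313.]
(55, 21, 46) [255. 633.]
(55, -21, 46) [118. 633.]
(-55, 21, 46) [260. 269.]
(-55, -21, 46) [110. 270.]
```

View pics/w3c.png

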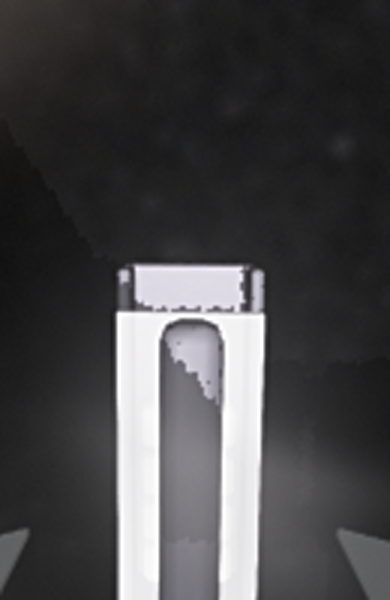

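```bash
python3 -m creep '[[[0,0,0.3,0,0.25,-3,0.5],[0,0,0,0,0,-3,0.5],[0,0,0,0,0,-1.7,0.5],[0,0,0,0,0,0,0.5]]]' 50; python3 -m creep '[[[0,0,0,0,0,0,0.1],[0,0,0,0,0,0,0.1],[0,0,0,0,0,0,0.1],[0,0,0,0,0,0,0],[0,0,0,0,0,0,0]]]' 50
python3 - <<'E'
from h import *
st()
E
```

```text
time_s: 2.8
ee_pos: [514.1, -181.3, 154.9]
ee_rot: [0.582, -0.4, 0.583, 0.401]
ft_force: [-0.6, 0.4, 0.5]
opening: 46.7
time_s: 3.3
ee_pos: [514.9, -181.5, 156.4]
ee_rot: [0.583, -0.401, 0.583, 0.4]
ft_force: [-0.5, -0.2, 4.5]
opening: 15.4
t 3.3 tcp [ 514.9 -181.5  156.4] grasp [ 515.  -181.6   78.4] x [ 0.001 -0.001 -1.   ] z [ 0.359  0.933 -0.   ] F [-0.5 -0.2  4.5] op 15.4 j [ 0.6   0.74 -0.49  1.92  0.57  0.62  0.95]
```

```bash
python3 -m creep '[[[0,0,0,0,0,0.5,0],[0,0,0,0,0,1.5,0],[0,0,0,0,0,2,0],[0,0,0,0,0,2,0],[0,0,0,0,0,2,0],[0,0,0,0,0,1,0],[0,0,0,0,0,0,0]]]' 50
cat > fk.py <<'E'
from h import *
from scipy.optimize import least_squares
def fk(j,p):
    h,a,b,c,yaw,s1,s3,s5,s7,e,f=p
    A=R.from_euler('z',yaw+s1*j[0]); P=np.array([0,0,h])
    A=A*R.from_euler('y',j[1])*R.from_euler('z',s3*j[2]); P=P+A.apply([e,0,a])
    A=A*R.from_euler('y',j[3])*R.from_euler('z',s5*j[4]); P=P+A.apply([f,0,b])
    A=A*R.from_euler('y',j[5])*R.from_euler('z',s7*j[6]); return P+A.apply([0,0,c]),A
E
python3 - <<'E'
from fk import *
import pickle
s,A=st()
D=[([1.10919598,0.62931636,0.03840066,1.51834859,-0.02700277,0.99626603,-0.01995809],[250.474,-599.292,301.78],[0.58802535,0.39227174,0.58909577,-0.3915549]),
(list(s["joints"]),list(s["ee_pos"]),list(s["ee_rot"]))]
D+=[([0.67,0.63,-0.58,1.87,0.47,0.78,1.03],[515.3,-184,233.8],[0.584,-0.399,0.584,0.398]),([0.6,0.74,-0.49,1.92,0.57,0.62,0.95],[514.9,-181.5,156.4],[0.583,-0.401,0.583,0.4]),([.7,.54,-.64,1.8,.39,.93,1.11],[516.8,-179.2,302.9],[.583,-.4,.583,.401])]
for sg in [(-1,-1,-1),(-1,1,-1),(-1,1,1),(-1,-1,1)]:
    def res(q):
        p=[q[0],q[1],q[2],q[3],q[4],*sg,1,q[5],q[6]]; r=[]
        for j,x,_ in D: r+=list(fk(j,p)[0]-x)
        return r
    o=least_squares(res,[330,400,400,200,0,0,0]); print(sg,o.cost,np.round(o.x,3))
    p=[*o.x[:5],*sg,1,*o.x[5:]]
    print([np.round((fk(j,p)[1].as_matrix()[:,2]),2) for j,_,_ in D])
E
```

```text
time_s: 4.0
ee_pos: [515.0, -181.4, 246.7]
ee_rot: [0.583, -0.401, 0.582, 0.4]
ft_force: [0.6, 0.2, -2.3]
opening: 15.3
t 4.0 tcp [ 515.  -181.4  246.7] grasp [ 515.2 -181.4  168.7] x [ 0.002 -0.001 -1.   ] z [0.359 0.933 0.   ] F [ 0.6  0.2 -2.3] op 15.3 j [ 0.67  0.61 -0.59  1.86  0.46  0.81  1.05]
(-1, -1, -1) 13.950386753355307 [ 2.08081e+02  5.68225e+02  3.98025e+02  1.55316e+02 -4.50000e-02
 -1.62500e+01  5.61500e+00]
[array([-0.,  0., -1.]), array([ 0., -0., -1.]), array([ 0.,  0., -1.]), array([ 0.,  0., -1.]), array([ 0.,  0., -1.])]
(-1, 1, -1) 2660.2149853816727 [-1.039450e+03  1.424119e+03  6.277850e+02 -5.499930e+02 -3.600000e-02
 -6.040620e+02  4.232340e+02]
[array([ 0.04,  0.02, -1.  ]), array([-0.57, -0.22, -0.79]), array([-0.56, -0.23, -0.79]), array([-0.51, -0.32, -0.8 ]), array([-0.56, -0.15, -0.81])]
(-1, 1, 1) 6676.20855256792 [-2.522600e+01  1.356669e+03  5.924670e+02  5.253510e+02 -3.100000e-02
 -6.250640e+02  2.988580e+02]
[array([-0.,  0., -1.]), array([ 0., -0., -1.]), array([-0., -0., -1.]), array([-0., -0., -1.]), array([-0., -0., -1.])]
(-1, -1, 1) 6.686228540119359 [ 5.47030e+01  5.50838e+02  3.94132e+02 -1.36790e+01 -4.40000e-02
 -5.30900e+00  1.03200e+00]
[array([-0.04, -0.02, -1.  ]), array([ 0.13,  0.59, -0.79]), array([ 0.14,  0.59, -0.79]), array([ 0.16,  0.58, -0.8 ]), array([ 0.1 ,  0.57, -0.81])]
```

```bash
python3 -m creep '[[[0,0,0,0,1,0,0],[0,0,1,0.3,2,0,0],[0,0,2,0.7,3,0,0],[0,0,2,0.8,3.5,0,0],[0,0,2,0.8,3.5,0,0],[0,0,2,0.8,3.5,0,0],[0,0,2,0.8,3.5,0,0],[0,0,1.7,0.8,3.5,0,0]]]' 50;  python3 -m creep '[[[0,0,1,0.8,3.5,0,0],[0,0,0,0.7,2.8,0,0],[0,0,0,0.2,1.5,0,0],[0,0,0,0,0.5,0,0],[0,0,0,0,0,0,0],[0,0,0,0,0,0,0]]]' 50
python3 - <<'E'
from h import *
st()
cv2.imwrite("pics/w4.png",cams.camera("wrist")[:,:,::-1])
cv2.imwrite("pics/s4.png",cams.camera("side")[:,:,::-1])
E
```

```text
time_s: 4.8
ee_pos: [563.7, 55.9, 244.3]
ee_rot: [0.534, -0.462, 0.535, 0.464]
ft_force: [-0.0, 0.2, -2.8]
opening: 16.1
time_s: 5.4
ee_pos: [581.3, 134.7, 245.1]
ee_rot: [0.531, -0.467, 0.532, 0.466]
ft_force: [0.2, -0.0, -3.0]
opening: 15.1
t 5.4 tcp [581.3 134.7 245.1] grasp [581.2 134.5 167.1] x [-0.001 -0.002 -1.   ] z [ 0.129  0.992 -0.002] F [ 0.2 -0.  -3. ] op 15.1 j [ 0.1   0.69 -0.62  1.72  0.49  0.9   0.72]
```

View pics/w4.png

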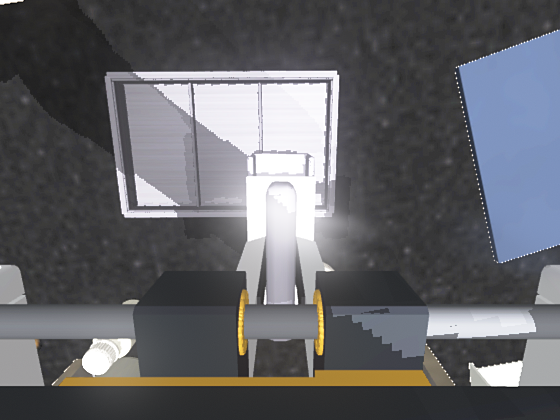

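View pics/s4.png

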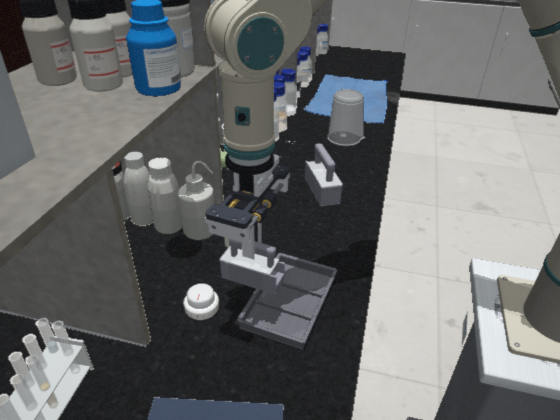

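```bash
python3 -m creep '[[[-0.3,-2.5,0,0,0.5,-1,0],[-0.3,-2.5,0,0,0.5,-1,0],[-0.3,-2.5,0,0,0.2,-1,0],[-0.3,-2.5,0,0,0,0,0],[0,0,0,0,0,0,0],[0,0,0,0,0,0,0]]]' 50
python3 - <<'E'
from fk import *
s,A=st()
D=[([1.10919598,0.62931636,0.03840066,1.51834859,-0.02700277,0.99626603,-0.01995809],[250.474,-599.292,301.78],[0,0,-1]),
([0.67,0.61,-0.59,1.86,0.46,0.81,1.05],[515,-181.4,246.7],[0,0,-1]),([0.1,0.69,-0.62,1.72,0.49,0.9,0.72],[581.3,134.7,245.1],[0,0,-1]),
([0.67,0.63,-0.58,1.87,0.47,0.78,1.03],[515.3,-184,233.8],[0,0,-1]),([0.6,0.74,-0.49,1.92,0.57,0.62,0.95],[514.9,-181.5,156.4],[0,0,-1]),(s["joints"],s["ee_pos"],A[:,0])]
sg=(-1,-1,-1)
def res(q):
    p=[q[0],q[1],q[2],q[3],q[4],*sg,1,q[5],q[6]]; r=[]
    for j,x,z in D:
        P,B=fk(j,p); r+=list(P-x)+list(300*(B.apply([0,0,1])-z))
    return r
o=least_squares(res,[330,550,400,250,0,0,0]); print(o.cost,np.round(o.x,3)); np.save("p.npy",o.x)
p=[*o.x[:5],*sg,1,*o.x[5:]]
# IK for tilts
lo=np.array([-3.06,-.37,-1.25,.18,-1.1,.23,-2.94]);hi=np.array([3.06,2.12,1.32,2.47,4.24,1.98,2.94])
ty=np.radians(7.3); xs=np.array([np.cos(ty),-np.sin(ty),0])
for k in (66,0,-66):
  for th in (20,30,36,42):
    t=np.radians(th); lip=np.array([518.4+25*.992+k*.127,88-25*.127+k*.992,60])
    tcp=lip+xs*(55*np.cos(t)-137*np.sin(t))+np.array([0,0,137*np.cos(t)+55*np.sin(t)])
    d=xs*np.sin(t)+np.array([0,0,-np.cos(t)])
    f=lambda j:np.r_[fk(j,p)[0]-tcp,300*(fk(j,p)[1].apply([0,0,1])-d),3*(j[2]-s["joints"][2])]
    o=least_squares(f,np.clip(s["joints"],lo,hi),bounds=(lo,hi)); print(k,th,np.round(tcp),round(o.cost,1),np.round(o.x,2))
E
```

```text
time_s: 6.1
ee_pos: [581.8, 148.0, 216.0]
ee_rot: [0.57, -0.511, 0.488, 0.419]
ft_force: [0.1, 0.1, -3.0]
opening: 15.7
t 6.1 tcp [581.8 148.  216. ] grasp [595.3 146.3 139.2] x [ 0.173 -0.021 -0.985] z [0.128 0.992 0.001] F [ 0.1  0.1 -3. ] op 15.7 j [-0.01  0.66 -0.49  1.86  0.68  0.63  0.51]
20.977590685368394 [ 3.25611e+02  5.68274e+02  3.96443e+02  2.77095e+02 -4.40000e-02
 -1.76960e+01  2.07900e+00]
66 20 [556. 150. 208.] 0.0 [-0.06  0.62 -0.49  2.05  1.17  0.49  1.32]
66 30 [531. 153. 206.] 0.0 [-0.12  0.61 -0.49  2.22  1.76  0.55 -1.58]
66 36 [516. 155. 203.] 0.0 [-0.17  0.63 -0.49  2.31  2.01  0.69 -0.28]
66 42 [501. 157. 199.] 0.0 [-0.23  0.67 -0.49  2.4   2.16  0.87  0.06]
0 20 [548.  84. 208.] 0.0 [ 0.08  0.59 -0.49  2.11  1.23  0.42 -0.82]
0 30 [523.  87. 206.] 0.0 [ 0.02  0.58 -0.49  2.29  1.93  0.5  -0.65]
0 36 [507.  89. 203.] 0.0 [-0.02  0.61 -0.49  2.39  2.2   0.66 -0.03]
0 42 [493.  91. 199.] 15.4 [ 0.11  0.74 -0.81  2.47  2.17  1.03  2.84]
-66 20 [540.  19. 208.] 0.0 [ 0.22  0.58 -0.49  2.15  1.27  0.36  0.59]
-66 30 [514.  22. 206.] 0.0 [ 0.19  0.57 -0.49  2.34  2.12  0.45  0.15]
-66 36 [499.  24. 203.] 0.0 [ 0.16  0.59 -0.49  2.45  2.39  0.64  1.94]
-66 42 [484.  26. 199.] 286.8 [ 0.5   0.94 -1.25  2.47  2.04  1.24 -2.94]
```

```bash
cat > ik.py <<'E'
from fk import *
q=np.load("p.npy"); p=[*q[:5],-1,-1,-1,1,*q[5:]]
lo=np.array([-3.06,-.37,-1.25,.18,-1.1,.23,-2.94]);hi=np.array([3.06,2.12,1.32,2.47,4.24,1.98,2.94])
def tgt(kx,ky,th,zl):
    t=np.radians(th); ty=np.radians(7.3); xs=np.array([np.cos(ty),-np.sin(ty),0]); ys=np.array([np.sin(ty),np.cos(ty),0])
    lip=np.array([518.4,88,zl])+xs*kx+ys*ky
    tcp=lip+xs*(55*np.cos(t)-137*np.sin(t))+np.array([0,0,137*np.cos(t)+55*np.sin(t)])
    return tcp,xs*np.sin(t)+np.array([0,0,-np.cos(t)]),ys
E
python3 - <<'E'
from ik import *
s,A=st()
B=fk(s["joints"],p)[1]; v=B.inv().apply(A[:,2]); print(v)
j0=np.array([-0.01,0.66,-0.49,1.86,0.68,0.63,0.51])
for k,ths in ((-66,(10,16,20,24,28,34)),(0,(16,22,28,34)),(66,(16,24,30,36,42))):
  j=j0
  for th in ths:
    tcp,d,ys=tgt(25,k,th,60)
    for w in (0.3,):
      f=lambda q:np.r_[fk(q,p)[0]-tcp,300*(fk(q,p)[1].apply([0,0,1])-d),300*(fk(q,p)[1].apply(v)-ys),w*(q-j)]
      o=least_squares(f,np.clip(j,lo,hi),bounds=(lo,hi)); j=o.x; print(k,th,np.round(tcp),round(o.cost,1),np.round(j,2))
E
```

```text
t 6.1 tcp [581.8 148.  216. ] grasp [595.3 146.3 139.2] x [ 0.173 -0.021 -0.985] z [0.128 0.992 0.001] F [ 0.1  0.1 -3. ] op 15.7 j [-0.01  0.66 -0.49  1.86  0.68  0.63  0.51]
[-0.49219222  0.87045341 -0.00759441]
-66 10 [565.  15. 204.] 1.3 [ 0.24  0.64 -0.51  1.97  0.71  0.54  0.33]
-66 16 [550.  17. 207.] 1.3 [ 0.14  0.57 -0.36  2.08  0.83  0.35  0.48]
-66 20 [540.  19. 208.] 1.3 [ 0.05  0.54 -0.24  2.15  1.06  0.23  0.72]
-66 24 [529.  20. 208.] 1.3 [ 0.1   0.54 -0.34  2.23  1.64  0.27  1.31]
-66 28 [519.  21. 207.] 1.3 [ 0.21  0.57 -0.52  2.3   1.96  0.42  1.63]
-66 34 [504.  23. 204.] 1.3 [ 0.27  0.62 -0.66  2.41  2.2   0.65  1.89]
0 16 [558.  83. 207.] 1.3 [-0.    0.59 -0.35  2.04  0.83  0.4   0.59]
0 22 [543.  85. 208.] 1.3 [-0.17  0.55 -0.14  2.15  1.17  0.23  0.97]
0 28 [528.  87. 207.] 1.3 [-0.02  0.56 -0.41  2.25  1.83  0.42  1.65]
0 34 [512.  89. 204.] 1.3 [ 0.02  0.6  -0.54  2.36  2.09  0.63  1.94]
66 16 [567. 148. 207.] 1.3 [-0.13  0.61 -0.35  1.98  0.82  0.46  0.69]
66 24 [546. 151. 208.] 1.3 [-0.4   0.56 -0.02  2.11  1.16  0.23  1.1 ]
66 30 [531. 153. 206.] 1.3 [-0.29  0.57 -0.24  2.22  1.8   0.41  1.77]
66 36 [516. 155. 203.] 1.3 [-0.26  0.6  -0.36  2.31  2.05  0.61  2.06]
66 42 [501. 157. 199.] 1.3 [-0.29  0.65 -0.41  2.4   2.18  0.83  2.26]
```

```bash
python3 -m creep '[[[0,0,0,-0.1,-1,0,0],[0,0,0,-0.3,-2.5,0,0],[0,0,0,-0.4,-3,0,0],[0,0,0,-0.4,-3,-0.2,0],[0,0,0,-0.3,-2.3,-0.3,0],[0,0,0,-0.2,-1.2,-0.3,0],[0,0,0,0,-0.3,0,0],[0,0,0,0,0,0,0]]]' 50
python3 - <<'E'
from ik import *
st(); print(tgt(25,-66,10,60)[0],tgt(25,-66,14,60)[0],tgt(25,-66,18,60)[0],tgt(25,-66,22,60)[0])
cv2.imwrite("pics/w5.png",cams.camera("wrist")[:,:,::-1])
E
```

```text
time_s: 6.9
ee_pos: [565.0, 15.9, 207.8]
ee_rot: [0.571, -0.511, 0.487, 0.419]
ft_force: [0.1, 0.9, -2.9]
opening: 15.6
t 6.9 tcp [565.   15.9 207.8] grasp [578.6  14.3 131. ] x [ 0.174 -0.02  -0.985] z [0.128 0.992 0.002] F [ 0.1  0.9 -2.9] op 15.6 j [ 0.24  0.63 -0.5   1.97  0.7   0.53  0.69]
[564.9395197   15.4988116  204.46931193] [554.87014374  16.78872841 206.23621876] [544.70304212  18.09116417 207.29067742] [534.48774794  19.39977353 207.62755071]
```

View pics/w5.png

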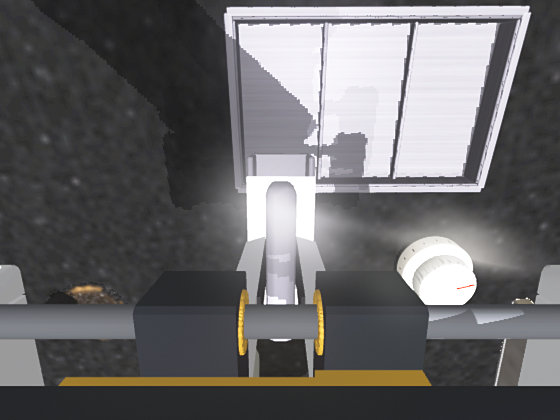

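```bash
python3 -m creep '[[[-0.4,-3,0,-0.8,0.1,-0.2,0],[-0.4,-3,0,-0.8,0.1,0,0],[0,0,0,0,0,0,0],[0,0,0,-1,0.1,0,0],[0,0,0,1,-0.1,0,0],[0,0,0,-1,0.1,0,0],[0,0,0,1,-0.1,0,0],[0,0,0,0,0,0,0]]]' 50
python3 - <<'E'
from ik import *
st(); print(tgt(25,-66,16,60)[0])
cv2.imwrite("pics/w6.png",cams.camera("wrist")[:,:,::-1])
E
```

```text
time_s: 7.75
ee_pos: [550.3, 17.6, 205.9]
ee_rot: [0.592, -0.537, 0.459, 0.388]
ft_force: [0.2, -0.4, -2.9]
opening: 16.1
t 7.75 tcp [550.3  17.6 205.9] grasp [572.   14.9 131. ] x [ 0.277 -0.034 -0.96 ] z [0.128 0.992 0.002] F [ 0.2 -0.4 -2.9] op 16.1 j [ 0.12  0.57 -0.34  2.09  0.88  0.34  0.49]
[549.79572116  17.43877693 206.85290691]
```

View pics/w6.png

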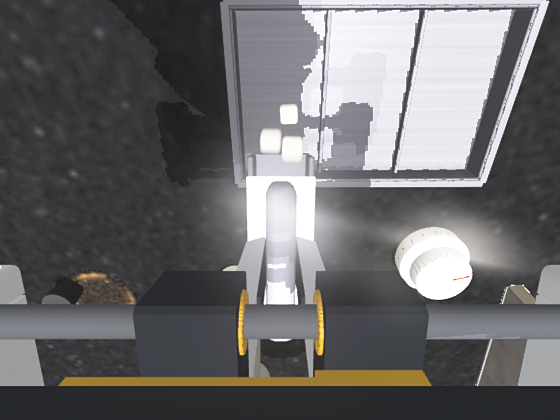

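Run:
```python
from ik import *
im=cams.camera("wrist")[:,:,::-1]; im2=cams.camera("side")[:,:,::-1]
a=cv2.resize(im[60:220,200:400],None,fx=2,fy=2); b=cv2.resize(im2[200:360,210:350],None,fx=2,fy=2)
cv2.imwrite("pics/w7.png",np.hstack([a,b]))
```

```text
(no output)
```

View pics/w7.png

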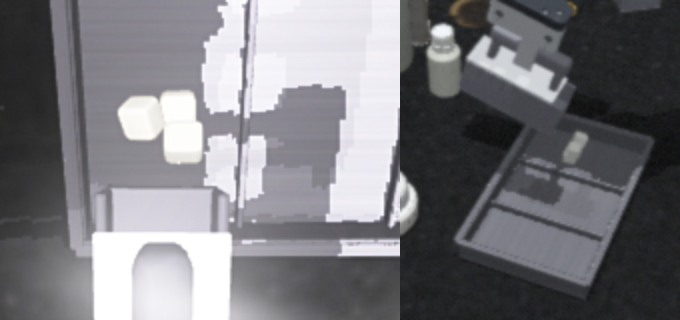

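Three pieces lie in the right section, with the lip empty. I'll raise the nose and move to the middle section.

```bash
python3 -m creep '[[[0.3,2.5,0,0.6,-0.1,0.2,0],[0.3,2.5,0,0.6,0.5,0,0],[0,0,0,0.3,1.8,0,0],[0,0,0,0.3,2,0,0],[0,0,0,0.2,1.6,0,0],[0,0,0,0,0.6,0,0],[0,0,0,0,0,0,0]]]' 50
python3 - <<'E'
from ik import *
st(); print(tgt(25,0,11,60)[0])
cv2.imwrite("pics/w8.png",cams.camera("wrist")[:,:,::-1])
E
```

```text
time_s: 8.6
ee_pos: [568.4, 82.6, 207.7]
ee_rot: [0.573, -0.516, 0.483, 0.414]
ft_force: [-0.1, -0.3, -3.1]
opening: 15.6
t 8.6 tcp [568.4  82.6 207.7] grasp [583.3  80.7 131.1] x [ 0.191 -0.024 -0.981] z [0.126 0.992 0.   ] F [-0.1 -0.3 -3.1] op 15.6 j [ 0.09  0.63 -0.48  1.96  0.73  0.54  0.55]
[570.82029485  81.28480536 204.97741888]
```

View pics/w8.png

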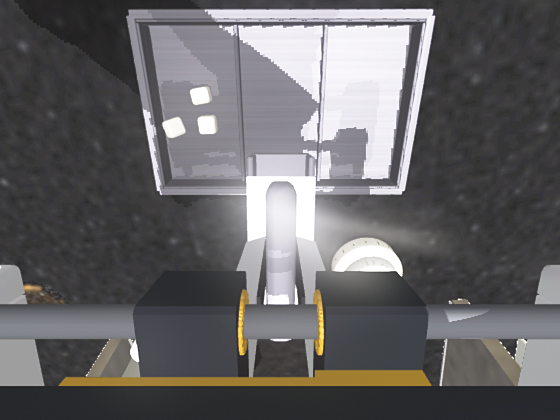

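```bash
python3 -m creep '[[[-0.3,-2.5,0,-0.6,0.1,-0.1,0],[-0.3,-2.5,0,-0.6,0.1,0,0],[0,0,0,0,0,0,0],[0,0,0,-1,0.1,0,0],[0,0,0,1,-0.1,0,0],[0,0,0,-1,0.1,0,0],[0,0,0,1,-0.1,0,0],[0,0,0,0,0,0,0]]]' 50
python3 - <<'E'
from ik import *
st(); print(tgt(25,0,16,60)[0])
cv2.imwrite("pics/w9.png",cams.camera("wrist")[:,:,::-1])
E
```

```text
time_s: 9.45
ee_pos: [558.2, 83.4, 206.9]
ee_rot: [0.592, -0.537, 0.46, 0.388]
ft_force: [1.2, -1.1, -3.1]
opening: 15.8
t 9.45 tcp [558.2  83.4 206.9] grasp [579.8  80.8 132. ] x [ 0.277 -0.034 -0.96 ] z [0.128 0.992 0.002] F [ 1.2 -1.1 -3.1] op 15.8 j [-0.01  0.59 -0.34  2.05  0.87  0.39  0.37]
[558.18198533  82.90381015 206.85290691]
```

View pics/w9.png

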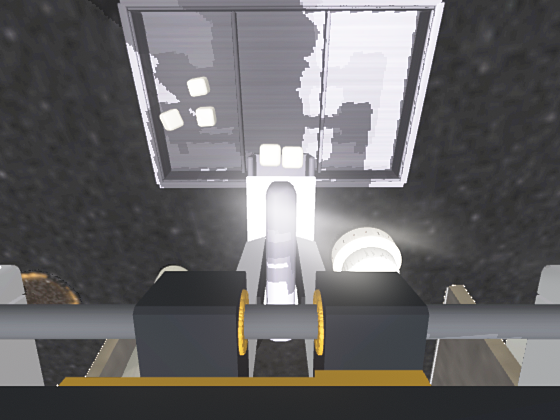

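Run:
```python
from ik import *
im=cams.camera("wrist")[:,:,::-1]
cv2.imwrite("pics/w10.png",cv2.resize(im[60:220,200:400],None,fx=2,fy=2))
```

```text
(no output)
```

View pics/w10.png

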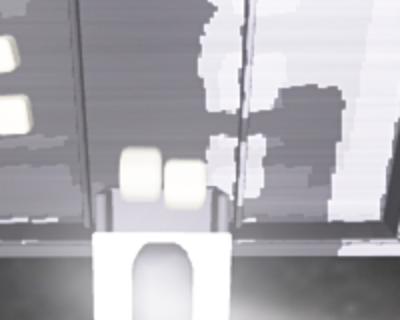

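```bash
python3 -m creep '[[[0,0,0,-1,0.1,0,0],[0,0,0,1,-0.1,0,0],[0,0,0,0,0,0,0]]]' 50
python3 - <<'E'
from ik import *
st()
im=cams.camera("wrist")[:,:,::-1]
cv2.imwrite("pics/w11.png",cv2.resize(im[60:220,200:400],None,fx=2,fy=2))
E
```

```text
time_s: 9.85
ee_pos: [557.6, 83.8, 207.0]
ee_rot: [0.592, -0.537, 0.459, 0.388]
ft_force: [0.4, -0.0, -2.2]
opening: 15.5
t 9.85 tcp [557.6  83.8 207. ] grasp [579.2  81.1 132.1] x [ 0.277 -0.034 -0.96 ] z [0.127 0.992 0.001] F [ 0.4 -0.  -2.2] op 15.5 j [-0.01  0.59 -0.34  2.05  0.87  0.39  0.37]
```

View pics/w11.png

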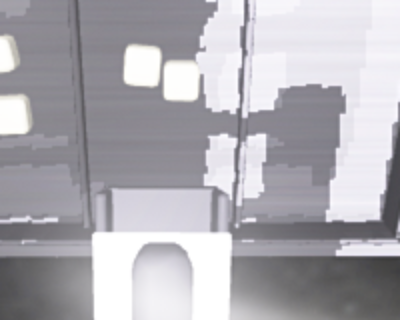

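The middle section has two, with none on the lip. The remaining four go to the left section, giving 3/2/4, because going on here could starve it.

```bash
python3 -m creep '[[[0.3,2.5,0,0.6,-0.1,0.2,0],[0.3,2.5,0,0.6,0.5,0,0],[0,0,0,0.3,1.8,0,0],[0,0,0,0.3,2,0,0],[0,0,0,0.2,1.6,0,0],[0,0,0,0,0.6,0,0],[0,0,0,0,0,0,0]]]' 50
python3 - <<'E'
from ik import *
st(); print(tgt(25,66,11,60)[0])
cv2.imwrite("pics/w12.png",cams.camera("wrist")[:,:,::-1])
E
```

```text
time_s: 10.6
ee_pos: [576.3, 148.9, 208.7]
ee_rot: [0.573, -0.517, 0.483, 0.414]
ft_force: [0.6, -0.3, -2.8]
opening: 15.6
t 10.6 tcp [576.3 148.9 208.7] grasp [591.2 147.  132.1] x [ 0.191 -0.024 -0.981] z [0.125 0.992 0.   ] F [ 0.6 -0.3 -2.8] op 15.6 j [-0.03  0.65 -0.47  1.9   0.72  0.59  0.46]
[579.20655902 146.74983857 204.97741888]
```

View pics/w12.png

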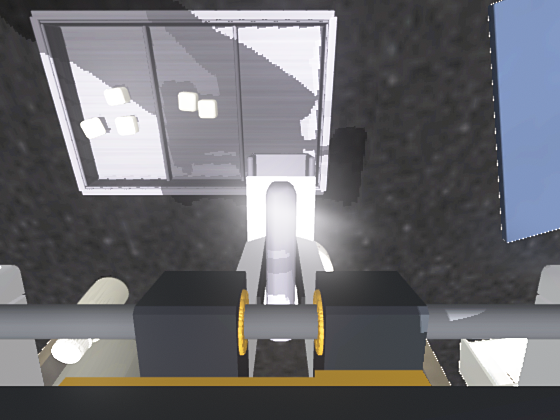

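```bash
python3 -m creep '[[[-0.4,-3,0,-0.7,0,0,0],[-0.4,-3,0,-0.7,0,0,0],[-0.4,-3,0,-0.7,0.1,0,0],[0,0,0,-1,0.1,0,0],[0,0,0,1,-0.1,0,0],[0,0,0,-1,0.1,0,0],[0,0,0,1,-0.1,0,0],[0,0,0,0,0,0,0]]]' 50
python3 - <<'E'
from ik import *
st(); print(tgt(25,66,20,60)[0])
cv2.imwrite("pics/w13.png",cams.camera("wrist")[:,:,::-1])
E
```

```text
time_s: 11.45
ee_pos: [556.4, 147.3, 208.9]
ee_rot: [0.605, -0.553, 0.441, 0.366]
ft_force: [0.9, 0.1, -1.8]
opening: 15.7
t 11.45 tcp [556.4 147.3 208.9] grasp [583.1 143.8 135.7] x [ 0.343 -0.046 -0.938] z [ 0.129  0.992 -0.001] F [ 0.9  0.1 -1.8] op 15.7 j [-0.25  0.58 -0.21  2.06  1.    0.35  0.11]
[556.37083961 149.67516169 207.54899693]
```

View pics/w13.png

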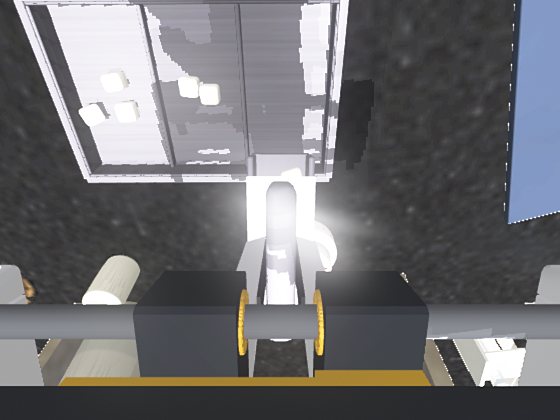

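```bash
python3 -m creep '[[[-0.3,-2.5,0,-0.6,0.3,0,0],[-0.3,-2.5,0,-0.6,0.1,0,0],[0,0,0,-1,0.1,0,0],[0,0,0,1,-0.1,0,0],[0,0,0,-1,0.1,0,0],[0,0,0,1,-0.1,0,0],[0,0,0,0,0,0,0]]]' 50
python3 - <<'E'
from ik import *
st(); print(tgt(25,66,25,60)[0])
cv2.imwrite("pics/w14.png",cams.camera("wrist")[:,:,::-1])
E
```

```text
time_s: 12.2
ee_pos: [545.7, 151.7, 209.0]
ee_rot: [0.619, -0.57, 0.418, 0.341]
ft_force: [-0.3, 0.5, -2.5]
opening: 15.8
t 12.2 tcp [545.7 151.7 209. ] grasp [578.2 147.4 138.2] x [ 0.417 -0.055 -0.907] z [ 0.129  0.992 -0.   ] F [-0.3  0.5 -2.5] op 15.8 j [-0.4   0.56 -0.04  2.14  1.34  0.26 -0.28]
[543.59711577 151.31151345 207.40817122]
```

View pics/w14.png

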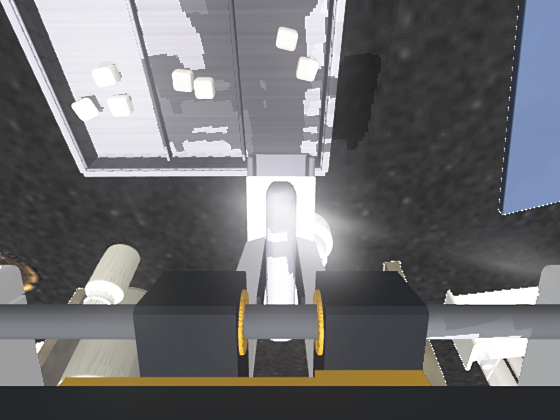

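Left section has two at (287,39) and (307,69), so 3/2/2 with two still inside. I'll try to release a single one here with small steps.

```bash
python3 -m creep '[[[-0.3,-2.5,0,-0.6,0.1,0,0],[0,0,0,-1,0.1,0,0],[0,0,0,1,-0.1,0,0],[0,0,0,0,0,0,0],[0,0,0,0,0,0,0]]]' 50
python3 - <<'E'
from ik import *
st(); print(tgt(25,66,27.5,60)[0])
cv2.imwrite("pics/w15.png",cams.camera("wrist")[:,:,::-1])
E
```

```text
time_s: 12.75
ee_pos: [540.8, 152.3, 208.7]
ee_rot: [0.624, -0.577, 0.41, 0.331]
ft_force: [-0.4, 0.6, -3.1]
opening: 16.0
t 12.75 tcp [540.8 152.3 208.7] grasp [575.5 147.6 139. ] x [ 0.445 -0.06  -0.893] z [ 0.13   0.992 -0.002] F [-0.4  0.6 -3.1] op 16.0 j [-0.43  0.56 -0.03  2.17  1.55  0.26 -0.5 ]
[537.22698059 152.12754659 206.91665787]
```

View pics/w15.png

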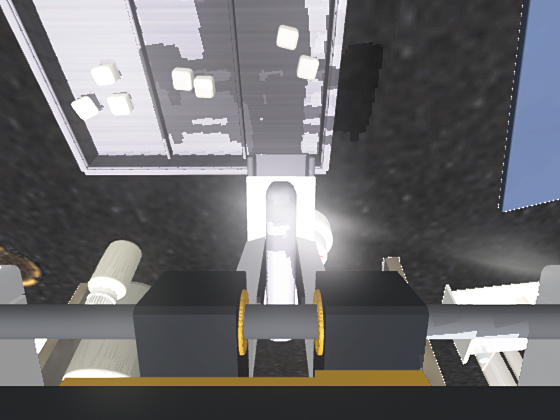

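```bash
python3 -m creep '[[[-0.3,-2.5,0,-0.7,0.1,0,0],[0,0,0,-1,0.1,0,0],[0,0,0,1,-0.1,0,0],[0,0,0,-1,0.1,0,0],[0,0,0,1,-0.1,0,0],[0,0,0,0,0,0,0],[0,0,0,0,0,0,0]]]' 50
python3 - <<'E'
from ik import *
st(); print(tgt(25,66,29.5,60)[0])
cv2.imwrite("pics/w16.png",cams.camera("wrist")[:,:,::-1])
E
```

```text
time_s: 13.5
ee_pos: [535.0, 152.7, 208.5]
ee_rot: [0.629, -0.585, 0.4, 0.319]
ft_force: [0.5, -1.7, -1.8]
opening: 15.3
t 13.5 tcp [535.  152.7 208.5] grasp [572.1 147.6 140.1] x [ 0.476 -0.066 -0.877] z [ 0.13   0.991 -0.004] F [ 0.5 -1.7 -1.8] op 15.3 j [-0.44  0.56 -0.04  2.21  1.75  0.3  -0.71]
[532.14996862 152.77792682 206.32202615]
```

View pics/w16.png

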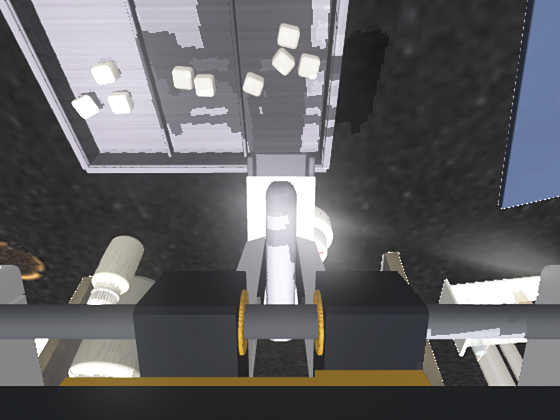

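```bash
python3 -m creep '[[[0.5,3.6,0,0.5,0,0.5,0],[0.5,3.6,0,0.5,0,0.8,0],[0.5,3.6,0,0.5,0,0.8,0],[0.5,3.6,0,0.5,0,0.8,0],[0.5,3.6,0,0.5,0,0.5,0],[0.5,3.6,0,0.5,0,0.5,0],[0.5,3.6,0,0.5,0,0.3,0],[0.5,3.6,0,0.3,0,0,0]]]' 50
python3 - <<'E'
from ik import *
st()
cv2.imwrite("pics/w17.png",cams.camera("wrist")[:,:,::-1])
cv2.imwrite("pics/s17.png",cams.camera("side")[:,:,::-1])
E
```

```text
time_s: 14.35
ee_pos: [567.6, 147.1, 240.2]
ee_rot: [0.547, -0.495, 0.515, 0.436]
ft_force: [0.5, 0.6, -2.0]
opening: 15.3
t 14.35 tcp [567.6 147.1 240.2] grasp [574.5 144.5 162.5] x [ 0.088 -0.032 -0.996] z [ 0.133  0.991 -0.02 ] F [ 0.5  0.6 -2. ] op 15.3 j [ 0.02  0.64 -0.55  1.81  0.56  0.77  0.61]
```

View pics/w17.png

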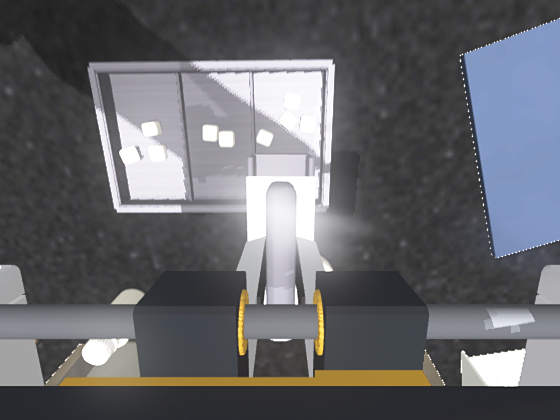

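View pics/s17.png

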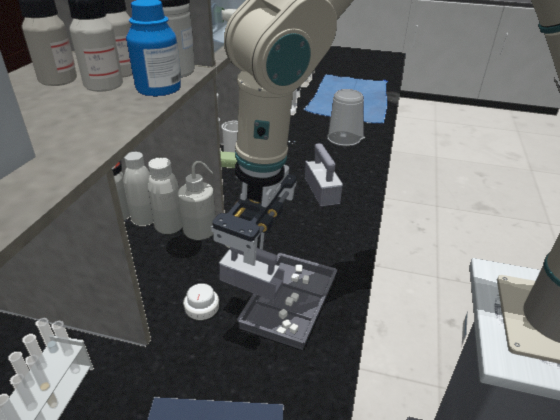

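```bash
python3 -m creep '[[[0,0,0,0,-1,0.5,0],[0,0,0,-0.4,-2.5,0.2,0],[0,0,0,-0.6,-3.5,0,0],[0,0,0,-0.6,-4,0,0],[0,0,0,-0.6,-4,0,0],[0,0,0,-0.6,-4,0,0],[0,0,0,-0.6,-4,0,0],[0,0,0,-0.6,-3,0,0]]]' 50;python3 -m creep '[[[0,0,0,-0.4,-2,0,0],[0,0,0,-0.2,-1,0,0],[0,0,0,0,-0.5,0,0],[0,0,0,0,0,0,0],[0,0,0,0,0,0,0]]]' 50
python3 - <<'E'
from ik import *
s,A=st()
xs=np.array([np.cos(np.radians(7.3)),-np.sin(np.radians(7.3)),0]);ys=np.array([-xs[1],xs[0],0])
T=np.column_stack([[0,0,-1],np.cross(ys,[0,0,-1]),ys]); print(np.round((R.from_matrix(T)*R.from_matrix(A).inv()).as_rotvec(degrees=True),2))
print(np.array([515,-150,156])-s["ee_pos"])
cv2.imwrite("pics/s18.png",cams.camera("side")[:,:,::-1])
cv2.imwrite("pics/t18.png",cams.camera("top")[:,:,::-1])
E
```

```text
time_s: 15.25
ee_pos: [525.4, -115.4, 246.7]
ee_rot: [0.547, -0.496, 0.516, 0.435]
ft_force: [0.8, 0.2, -1.8]
opening: 15.8
time_s: 15.75
ee_pos: [521.7, -145.8, 246.8]
ee_rot: [0.547, -0.496, 0.514, 0.436]
ft_force: [-0.2, 0.3, -1.9]
opening: 15.7
t 15.75 tcp [ 521.7 -145.8  246.8] grasp [ 528.8 -148.3  169.2] x [ 0.091 -0.032 -0.995] z [ 0.13   0.991 -0.02 ] F [-0.2  0.3 -1.9] op 15.7 j [ 0.62  0.58 -0.6   1.94  0.55  0.69  1.13]
[1.81 5.24 0.1 ]
[ -6.71463835  -4.1904531  -90.79068392]
```

View pics/s18.png

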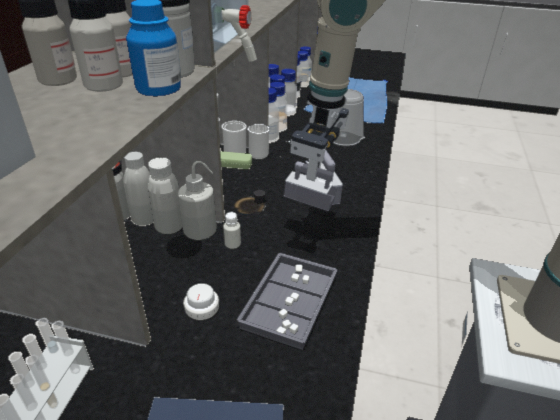

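View pics/t18.png

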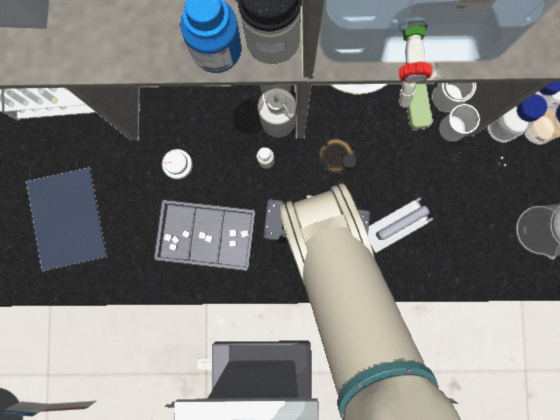

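The top view confirms 3/2/4. Next I'll level and lower the shaker.

```bash
python3 -m creep '[[[0.9,2.6,0,-0.4,-0.2,0,0],[0.9,2.6,0,-0.3,-0.2,-1,0],[0,0,0,0,0,-2,0],[0,0,0,0,0,-2,0],[0,0,0,0,0,-2,0],[0,0,0,0,0,-0.8,0],[0,0,0,0,0,-0.4,0],[0,0,0,0,0,0,0]]]' 50
python3 - <<'E'
from ik import *
s,A=st()
cv2.imwrite("pics/s19.png",cv2.resize(cams.camera("side")[140:260,240:400,::-1],None,fx=4,fy=4,interpolation=cv2.INTER_CUBIC))
E
```

```text
time_s: 16.65
ee_pos: [514.7, -150.9, 164.6]
ee_rot: [0.531, -0.467, 0.532, 0.466]
ft_force: [0.2, 1.0, -2.3]
opening: 15.8
t 16.65 tcp [ 514.7 -150.9  164.6] grasp [ 514.7 -150.9   86.6] x [ 0.    -0.001 -1.   ] z [ 0.13   0.992 -0.001] F [ 0.2  1.  -2.3] op 15.8 j [ 0.58  0.72 -0.54  1.95  0.61  0.64  1.09]
```

View pics/s19.png

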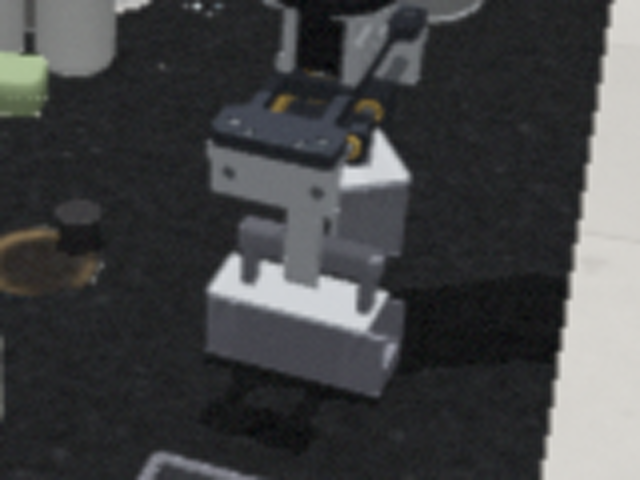

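```bash
python3 -m creep '[[[0,0,0,0,0,-0.4,0],[0,0,0,0,0,-0.2,0],[0,0,0,0,0,0,0],[0,0,0,0,0,0,0]]]' 50;  python3 -m creep '[[[0,0,0,0,0,-0.1,0],[0,0,0,0,0,0,0]]]' 50; python3 -m creep '[[[0,0,0,0,0,-0.1,0],[0,0,0,0,0,0,0]]]' 50
```

```text
time_s: 17.1
ee_pos: [514.5, -151.4, 158.7]
ee_rot: [0.532, -0.466, 0.532, 0.466]
ft_force: [-0.1, 0.1, -2.4]
opening: 15.7
time_s: 17.3
ee_pos: [514.4, -151.3, 157.6]
ee_rot: [0.531, -0.466, 0.532, 0.466]
ft_force: [-0.7, 0.5, -2.0]
opening: 15.9
time_s: 17.5
ee_pos: [514.4, -151.3, 156.5]
ee_rot: [0.531, -0.466, 0.532, 0.466]
ft_force: [-0.1, -0.2, -1.7]
opening: 15.2
```

```bash
python3 -m creep '[[[0,0,0,0,0,-0.1,0],[0,0,0,0,0,0,0]]]' 50; python3 -m creep '[[[0,0,0,0,0,-0.1,0],[0,0,0,0,0,0,0]]]' 50
python3 - <<'E'
from ik import *
s,A=st()
E
```

```text
time_s: 17.7
ee_pos: [514.4, -151.3, 156.4]
ee_rot: [0.531, -0.467, 0.532, 0.466]
ft_force: [-2.4, 0.9, 5.8]
opening: 15.6
time_s: 17.9
ee_pos: [514.4, -151.4, 156.3]
ee_rot: [0.531, -0.467, 0.532, 0.465]
ft_force: [-3.6, -0.3, 15.7]
opening: 15.1
t 17.9 tcp [ 514.4 -151.4  156.3] grasp [ 514.4 -151.6   78.3] x [ 0.    -0.003 -1.   ] z [ 0.131  0.991 -0.003] F [-3.6 -0.3 15.7] op 15.1 j [ 0.57  0.73 -0.52  1.95  0.62  0.62  1.08]
```

```bash
python3 -m creep '[[[0,0,0,0,0,0.1,0],[0,0,0,0,0,0,0.3],[0,0,0,0,0,0,0.5],[0,0,0,0,0,0,0.5],[0,0,0,0,0,0,0.5],[0,0,0,0,0,0,0.5]]]' 10
python3 - <<'E'
from ik import *
s,A=st()
cv2.imwrite("pics/w20.png",cams.camera("wrist")[:,:,::-1])
E
```

```text
time_s: 18.5
ee_pos: [514.4, -151.3, 155.5]
ee_rot: [0.531, -0.466, 0.532, 0.466]
ft_force: [-0.1, 0.2, -0.9]
opening: 46.7
t 18.5 tcp [ 514.4 -151.3  155.5] grasp [ 514.4 -151.4   77.5] x [-0.    -0.001 -1.   ] z [ 0.131  0.991 -0.001] F [-0.1  0.2 -0.9] op 46.7 j [ 0.57  0.74 -0.52  1.95  0.62  0.62  1.08]
```

View pics/w20.png

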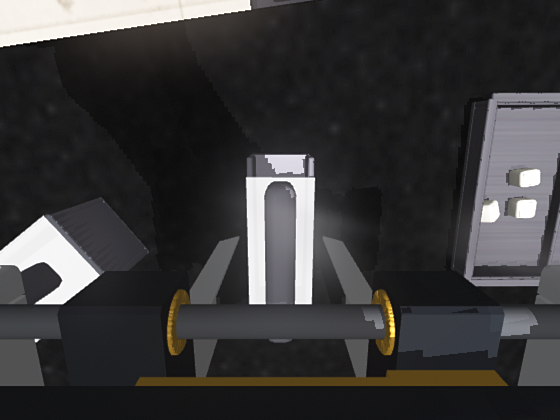

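The fingers are open and clear of the handle on both sides. I'll raise the arm and then move it away.

```bash
python3 -m creep '[[[0,0,0,0,0,0.5,0.5],[0,0,0,0,0,1.5,0.5],[0,0,0,0,0,2.5,0.5],[0,0,0,0,0,3,0.5],[0,0,0,0,0,3,0.5],[0,0,0,0,0,3,0.5],[0,0,0,0,0,2,0.5],[0,0,0,0,0,0,0.5]]]' 10;  python3 -m creep '[[[0,0,0,-1,-2,0,0.5],[0,0,0,-1.5,-4,0,0.5],[0,0,0,-1.5,-4,0,0.5],[0,0,0,-1.5,-4,0,0.5],[0,0,0,-1.5,-4,0,0.5],[0,0,0,-1,-2,0,0.5],[0,0,0,0,0,0,0.5],[0,0,0,0,0,0,0.5]]]' 10
python3 - <<'E'
from ik import *
s,A=st()
cv2.imwrite("pics/t21.png",cv2.resize(cams.camera("top")[120:290,130:430,::-1],None,fx=2.6,fy=2.6,interpolation=cv2.INTER_CUBIC))
cv2.imwrite("pics/s21.png",cv2.resize(cams.camera("side")[120:360,160:420,::-1],None,fx=2.4,fy=2.4,interpolation=cv2.INTER_CUBIC))
E
```

```text
time_s: 19.35
ee_pos: [515.8, -151.3, 313.5]
ee_rot: [0.533, -0.468, 0.531, 0.464]
ft_force: [-0.4, 0.3, 0.7]
opening: 47.0
time_s: 20.15
ee_pos: [434.2, -350.5, 309.7]
ee_rot: [0.532, -0.466, 0.532, 0.466]
ft_force: [0.3, 0.4, 0.1]
opening: 47.3
t 20.15 tcp [ 434.2 -350.5  309.7] grasp [ 434.2 -350.5  231.7] x [-0.001  0.001 -1.   ] z [0.131 0.991 0.001] F [0.3 0.4 0.1] op 47.3 j [ 1.07  0.56 -0.69  1.76  0.42  0.97  1.66]
```

View pics/t21.png

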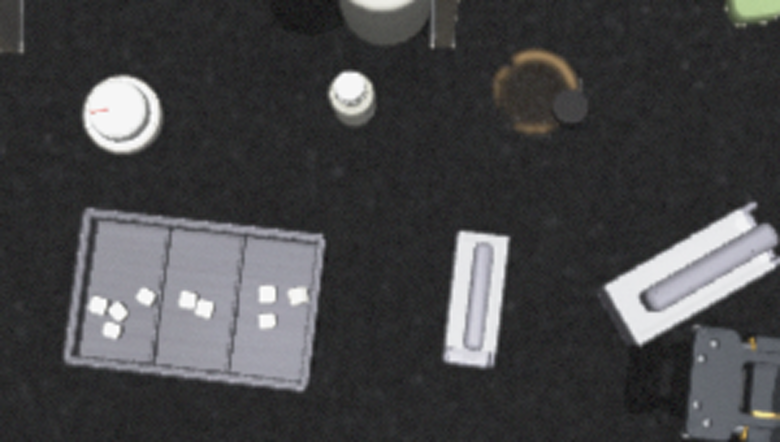

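View pics/s21.png

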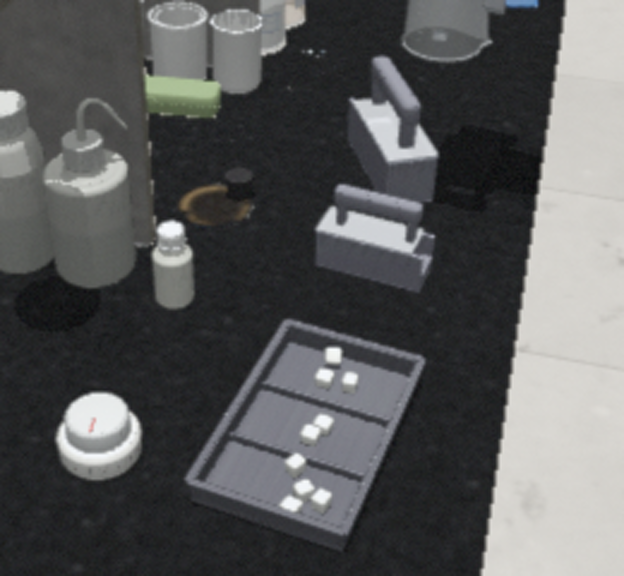

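The top view shows four pieces in the left section, two in the middle and three in the right. The shaker stands level, the bystanders haven't moved, and the arm is clear. Handing in.

```bash
python3 -c "
from workcell import workorder
print(workorder.close_job())"
```

```text
the job is handed in; nothing more can be done
None
```

All nine pieces are in the tray: three in the right section, two in the middle and four in the left. I took the smaller shaker by its handle and shook them out at about 16° nose-down over the right and middle sections, then 20 to 29° over the left. The shaker then went down level on the bench to the right of the tray.

- **Final pictures:** The last top and side views showed that 3/2/4 spread, the shaker upright and clear of the tray, and the vial, stopper and timer where they started. The gripper was clear of everything. The job was handed in at about 20 s; it reports no verdict.
- **Spread not even:** It meets the minimum of two per section but is not three each. I tried for a single piece over the left section to get 3/3/3, but the last two came out together.
- **Other readings:** The wrist camera put the shaker about 2 mm from where the top camera did before the grasp, within the calibration tolerance. Setting the shaker down pressed it onto the bench with about 16 N before I backed off.

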